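# Load the pellet plate into the infrared spectrometer's slide mount

## Robot

A 6-joint arm with a two-finger parallel gripper is mounted at the origin on the work surface. World frame = base frame: x ahead of the robot, y to its left, z up, the work surface at z = 0. Lengths are in m, angles in rad, forces in N, time in s.
With the tool pointing down it reaches from about 0.3 to 0.85 m from the base axis. Payload 4.2 kg.
Tool frame: the origin (TCP) lies at the very end of the fingers, on their centre line; the grasp point (between the pads) lies 19 mm behind it (r.grip_point_offset is the distance from the TCP to the grasp point, in m); y points along the fingers, x is the direction in which the jaws open and shut, and the axes are right-handed (so a half turn about y gives the same grasp; the last joint's range is limited). The gripper opens to 91 mm and grips with 3 to 60 N. Pads are 32 mm wide; open, the fingers measure 118 mm over their backs; the gripper's body (76 mm by 178 mm) begins 60 mm behind the grasp point.
Start: joints at [1.292, 0.32, 1.565, -0, 1.257, -0.02], TCP at [0.147, 0.556, 0.214] pointing down, gripper open.
Joint ranges: [-3.11, 3.11], [-0.84, 2.01], [0.21, 2.61], [-1.34, 4.49], [0.05, 2.63], [-2.56, 2.56]. Speed limits (rad/s): [2.57, 2.57, 3.14, 3.14, 3.14, 3.14].

## Interface

Orientations are given as a unit quaternion [x, y, z, w].
In Python, from station import sensors, eyes, ticket, r gives the robot as it stands. The module is installed in compiled form; this text tells all that it offers.
- The arm moves only by the tool send_rows, never from a script. Its argument "deltas" is text: rows parted by semicolons, each of 7 numbers parted by spaces: the shift along the world's x, y, z in units of 0.02 m (1.0 is 0.02 m), then the turn, a rotation vector about the world's x, y, z in units of 0.12 rad (1.0 is 0.12 rad), then the opening, from 0 (shut) to 1 (fully open). A call has 1 to 12 rows; each row shifts and turns the commanded pose from where the row before left it; what a row does not reach is not made up. A row lasts 1/12 s, in which the tool goes at most 41.7 mm and 7.16 degrees, less where a joint would pass 70% of its speed; a pose out of reach is approached as far as the arm can. A call with a number of a shift or a turn outside -1 to 1 is refused whole. A call with a gripper value outside its range is refused whole. The fingers move at their own pace and stop on an object; "force" is the grip in N (left out, the last holds). Time passes only in rows, so rows that do not move let the fingers close. It gives the time, the measured TCP pose, the force and the opening at its end, in the units of the state.
- sensors.sense(): the state, without advancing time (a new reading comes with each control period).
- eyes.read_camera(name): name is "scene" or "side" or "wrist"; returns a dict with "pixels" (420x560x3 uint8, red, green, blue), "camera_matrix" (3x3 intrinsics, pixels), "pose" (4x4, takes a point from camera to world coordinates); the wrist camera has in their place "T_tool_cam" (4x4, takes a point from camera to tool coordinates, whose origin is the TCP and whose axes are the tool frame's). Camera axes: x right, y down, z forward; pixel columns grow to the right and rows downward; lengths in m; the calibration is good to about 2 mm. The wrist camera is an equidistant fisheye: a pixel r from the principal point sees the ray r / f radians off the axis. A picture is of the moment at which its call begins: read the wrist's pose just before it. There is no depth.
- ticket.close_job(): hands the job in, once; it reports no verdict.
The state is a dict: "time_s": time; "joint_pos": joint angles; "qvel": joint speeds; "effort": joint torques, N m; "ee_pos": TCP position; "tcp_rot": TCP orientation; "wrist_force": force on the tool from outside, world axes, zero at the start; "moment": the same for the moment, N m; "gripper_width": opening from 0.0 (shut) to 1.0 (fully open).
Only numpy, scipy, OpenCV 4.12 (cv2) and the standard library are available. Lean on these libraries where they do the work, as an engineer would, in place of code of your own. Each camera call takes 0.05 s, during which the arm holds its last target.

## Task

Take the holder plate with the round pellet ring out of the storage stand and load it in the spectrometer: slide its two ears down under the spring clips of the slide mount until the plate sits flat and fully home on the mount's ledge, then let go. Push gently, the mount and the pellet do not take hard shoves, and leave the other two plates and the glassware where they are.

Things in the scene. Friction and masses are not known exactly. Their poses are not given: they have to be found in the camera images.
- pellet_plate: the plate to load: upright aluminium plate, 5 mm thick (its y), main part 64 mm wide (x), 60 mm high; both faces alike, each with a round steel ring (34 mm across, 4 mm proud, centred 30 mm up) around a small white pellet. 0.10 to 0.16 kg. Origin: middle of the lower edge, z up. Starts upright in one of the stand's three slots; lift it straight up at least 20 mm to clear the slot
- tab (a point): middle of the pellet plate's handle tab, the place to pinch it across its 5 mm: the tab is 30 mm wide, 35 mm high, stands on the middle of the main part (plate heights 60 to 95 mm; this point 77.5 mm up) and stays free of everything, also when loaded
- ear (a point): middle of one of the pellet plate's two ears, 37 mm in +x from its origin and 20 mm up; the other is its mirror image in -x. Each ear is 10 mm wide, 32 mm high (plate heights 4 to 36 mm) and 5 mm thick, its lower edge rounded; span over both ears 84 mm
- cell_plate: plate of the same outline with a rectangular steel liquid cell, 44 x 40 mm, on both faces; stays in the stand. Origin: middle of its lower edge
- film_plate: plate of the same outline with a flat black rectangular film window between two narrow steel strips; stays in the stand. Origin: middle of its lower edge
- stand: white storage stand, fixed, 110 x 180 mm; three slots side by side along its y, 65 mm apart, each 7.4 mm wide and 9 mm deep, a plate in each, its lower edge 8 mm above the table. Origin: middle of the underside
- spectrometer: white bench instrument, fixed. Sample bay: deck 50 mm above the table, open above, to the robot and to the far side, between housings 180 mm high whose inner walls are at y = ±120 mm. Beam along y, z up, origin on the table under the bay's middle. On the deck the slide mount, a U-shaped aluminium bracket 100 mm wide (x), centred at x = 0, open in the middle (52 mm gap). A push of 30 N harms it
- ledge (a point): nominal middle of the mount's ledge, 65 mm above the table, at the foot of the slot's upright back face (looks to +y of the spectrometer). The mount is clamped somewhere on a focus rail: all of it stands up to 10 mm off along y, either way, and this is not measured: find it by touch or sight. Home: the plate's lower edge on the ledge (7.5 mm deep), one face flat on the back face
- upright_top (a point): nominal top of the back face on the upright at +x, 127 mm above the table (the other is at -x; both span x 26 to 50 mm, 6 mm thick, off along y like the ledge). The uprights stand 20 mm higher than the clips, so the plate can be leaned on them, moving to -y with its lower edge above the lips, and then slid straight down behind both clips
- clip_lip (a point): nominal upper end of the leaf-spring clip at +x (other at -x), off along y like the ledge; 107 mm above the table, flared 8.5 mm off the back face. Lower down it leaves 3.5 mm and yields 3.5 mm more, stopped by a flange. Each clip presses with 5 N; sliding takes 3 to 10 N all the way (no drop home); a sharp rise: landed. Side guides to 108 mm, ears have 2.5 mm play at each end (x)
- reagent: amber bottle, 70 mm diameter, 160 mm high; bystander
- desiccant: amber jar, 68 mm diameter, 90 mm high; bystander
- mortar: white bowl, 90 mm diameter, 40 mm high; bystander
- beaker: glass beaker, 60 mm diameter, 80 mm high; bystander
Things that resemble listed ones, but are neither listed nor needed, are in the scene too. What is shaped like the pellet_plate but yellow is not meant.

How it is judged:
On the way, in this order (a step that is already met when the one before it is completed fails the run):
1. the pellet plate is lifted clear of the stand (height (world z) of pellet_plate above 0.05 m), for 0.2 s.
2. its ears are entering behind the clips, the plate square to the mount (z of pellet_plate in the frame of spectrometer between 0.06 and 0.098 m and x of pellet_plate in the frame of spectrometer between -0.005 and 0.005 m and y of pellet_plate in the frame of spectrometer between -0.01 and 0.016 m and angle between the y axis of pellet_plate and the y axis of spectrometer, either way round below 0.12 rad), for 0.1 s.
At the end, for the whole second after the job is handed in: the pellet plate stands in the slide mount behind both clips: lower edge within 2 mm of the ledge's height, centred within 5 mm across the mount, square to the beam and upright within 0.06 rad, at rest and released (z of pellet_plate in the frame of spectrometer between 0.063 and 0.067 m and x of pellet_plate in the frame of spectrometer between -0.005 and 0.005 m and y of pellet_plate in the frame of spectrometer between -0.01 and 0.016 m and angle between the y axis of pellet_plate and the y axis of spectrometer, either way round below 0.06 rad and angle between pellet_plate's own z axis and vertical below 0.06 rad and linear speed of pellet_plate below 0.01 m/s); the robot touches nothing.
It fails at once if the plate is shoved hard: its contact forces on the mount add up to over 55 N, the clips' own grip of about 25 N included (contact force between pellet_plate and spectrometer above 55 N).
It fails at once if the robot itself strikes the spectrometer or its mount with more than 40 N (contact force between any of the fingers, the arm and spectrometer above 40 N).
It fails at once if another plate or the glassware is displaced by more than 25 mm (distance of any of cell_plate, film_plate, reagent, desiccant, mortar, beaker from where it was at the start of the episode above 0.025 m).
It also fails if it takes over 54 s, if anything falls off the work surface, if the arm or the gripper's body presses on something with over 40 N, if the wrist force passes 120 N, or if a joint passes its speed limit or range.

## Working session

There is one attempt and no reset: what is moved stays moved. The work goes in short steps, Python scripts to look and compute and a tool call to move; the robot and the scene stay as the last step left them, time stands still between calls to the robot, and variables do not carry over. Pictures are saved under pics/ and viewed, and the job is handed in when it is done.

Besides the shell and the picture viewer there is one more tool, called after "Emit:" in YAML: its name, and indented under it one key for each argument. send_rows: Moves the arm, as the interface text tells. Its arguments: {"type":"object","properties":{"deltas":{"type":"string"},"force":{"type":"number"}},"required":["deltas"]}

```bash
mkdir -p pics; ls
cat > h.py <<'E'
import numpy as np, cv2
from station import sensors, eyes, ticket, r
from scipy.spatial.transform import Rotation as R
def snap(n,f):
    s=sensors.sense(); c=eyes.read_camera(n)
    cv2.imwrite('pics/'+f,c['pixels'][:,:,::-1]); np.savez('pics/'+f[:-4]+'.npz',ee=s['ee_pos'],rot=s['tcp_rot'],**c)
    return c
E
python3 - <<'E'
from h import *
print(sensors.sense())
for n in('scene','side','wrist'):
    c=snap(n,n+'0.png'); print({k:v for k,v in c.items() if k!='pixels'})
E
```

```text
pics
{'time_s': 0.0, 'joint_pos': array([ 1.29198106e+00,  3.20259474e-01,  1.56566642e+00, -4.50712463e-05,
        1.25734637e+00, -1.99967215e-02]), 'qvel': array([-5.45555172e-04,  3.00623435e-04, -6.44146692e-04, -2.11644003e-03,
       -4.54688339e-05, -4.01810837e-05]), 'effort': array([ 3.08652190e-03, -4.12452614e+01, -2.31975532e+01,  7.29665207e-02,
        4.57868027e-02, -1.59408901e-04]), 'ee_pos': array([0.14704177, 0.55537639, 0.21314377]), 'tcp_rot': array([ 0.56070505,  0.43082999, -0.43176744, -0.55997522]), 'wrist_force': array([-0.48349251,  0.53327913, -0.70148885]), 'moment': array([-0.00901794, -0.06597588,  0.07530109]), 'gripper_width': 0.999581759567257}
{'camera_matrix': array([[389.50494099,   0.        , 272.55534195],
       [  0.        , 389.50494099, 202.9979102 ],
       [  0.        ,   0.        ,   1.        ]]), 'pose': array([[-0.8796322 ,  0.40848509, -0.24369473,  0.77422667],
       [ 0.47538992,  0.73790934, -0.47905557,  0.33901778],
       [-0.01586244, -0.53724272, -0.84327851,  0.86559083],
       [ 0.        ,  0.        ,  0.        ,
[... 272 characters left out ...]
35164 , -0.5161489 ,  0.62697602, -0.81531459],
       [ 0.01400015, -0.77832038, -0.62771123,  0.85937391],
       [ 0.        ,  0.        ,  0.        ,  1.        ]])}
{'camera_matrix': array([[325.1922621 ,   0.        , 281.86358038],
       [  0.        , 325.1922621 , 208.9210081 ],
       [  0.        ,   0.        ,   1.        ]]), 'T_tool_cam': array([[ 9.99999929e-01,  1.99573521e-05, -3.77406549e-04,
         1.62362623e-04],
       [ 3.66563966e-04, -2.94319336e-01,  9.55707065e-01,
        -1.69760659e-01],
       [-9.20046625e-05, -9.55707135e-01, -2.94319323e-01,
         8.35953923e-02],
       [ 0.00000000e+00,  0.00000000e+00,  0.00000000e+00,
         1.00000000e+00]])}
```

View pics/scene0.png

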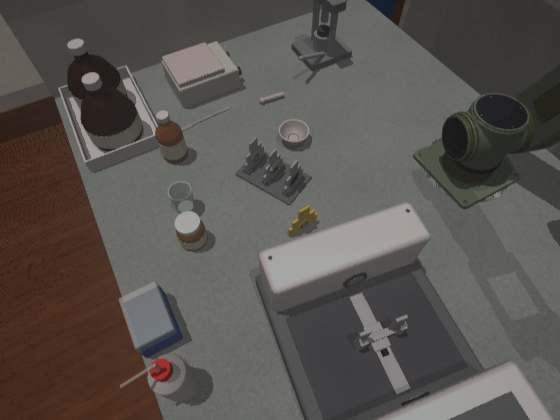

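View pics/side0.png

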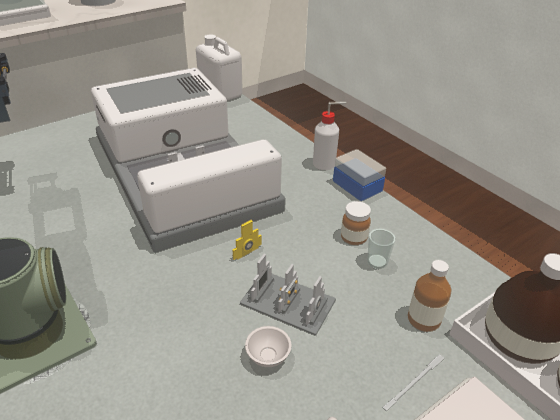

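View pics/wrist0.png

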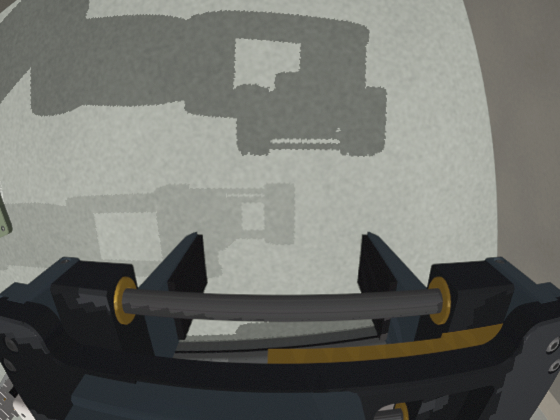

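```bash
cat >> h.py <<'E'
def ray(f,u,v):
    d=np.load('pics/'+f+'.npz'); K=d['camera_matrix']
    a=np.array([(u-K[0,2])/K[0,0],(v-K[1,2])/K[1,1]])
    if 'pose' in d: 
        T=d['pose']; q=np.r_[a,1]
    else:
        t=np.hypot(*a); s=np.sin(t)/max(t,1e-9); q=np.r_[a*s,np.cos(t)]
        W=np.eye(4); W[:3,:3]=R.from_quat(d['rot']).as_matrix(); W[:3,3]=d['ee']; T=W@d['T_tool_cam']
    q=T[:3,:3]@q; return T[:3,3],q/np.linalg.norm(q)
def onz(f,u,v,z):
    o,q=ray(f,u,v); return o+q*(z-o[2])/q[2]
def tri(*obs):
    A=0;b=0
    for o in obs:
        p,q=ray(*o); M=np.eye(3)-np.outer(q,q); A=A+M; b=b+M@p
    x=np.linalg.solve(A,b); res=[np.linalg.norm((np.eye(3)-np.outer(q,q))@(x-p)) for p,q in (ray(*o) for o in obs)]
    return x,np.array(res)
def crop(f,x0,y0,x1,y1,k,out):
    im=cv2.imread('pics/'+f+'.png')[y0:y1,x0:x1]; cv2.imwrite('pics/'+out,cv2.resize(im,None,fx=k,fy=k,interpolation=cv2.INTER_CUBIC))
E
python3 - <<'E'
from h import *
crop('scene0',225,125,325,245,5,'c1.png')
crop('side0',225,210,345,340,5,'c2.png')
crop('scene0',250,200,530,420,3,'c3.png') if 0 else crop('scene0',260,260,540,420,2.8,'c3.png')
crop('side0',90,60,290,250,3,'c4.png')
for p in [(238,176),(282,200),(312,180),(262,153)]: print(onz('scene0',*p,0.01))
for p in [(265,245),(282,305),(430,275)]: print(onz('scene0',*p,0.05))
E
```

```text
[ 0.56797172 -0.26960836  0.01      ]
[ 0.50092789 -0.14324397  0.01      ]
[ 0.39871326 -0.16022091  0.01      ]
[ 0.47318763 -0.30957784  0.01      ]
[ 0.60893341 -0.03098365  0.05      ]
[0.64327253 0.11175576 0.05      ]
[0.32410885 0.20968538 0.05      ]
```

View pics/c1.png

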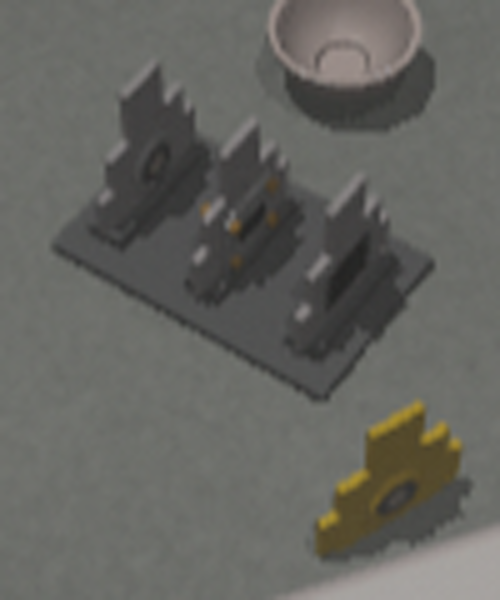

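View pics/c2.png

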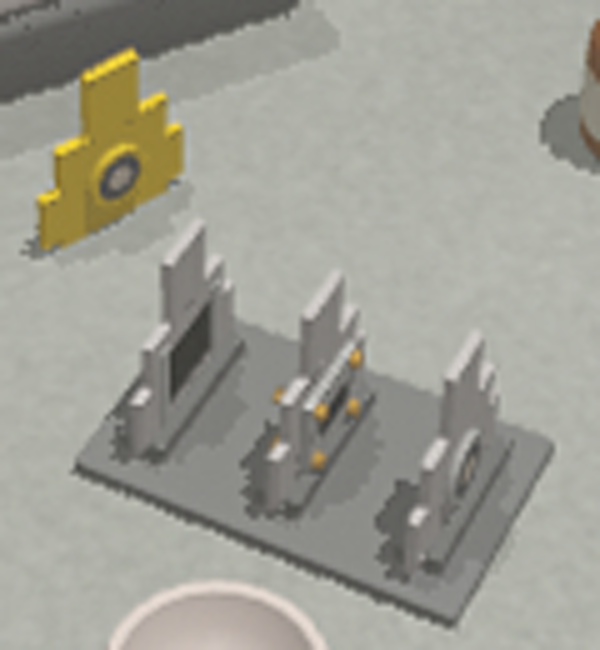

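View pics/c3.png

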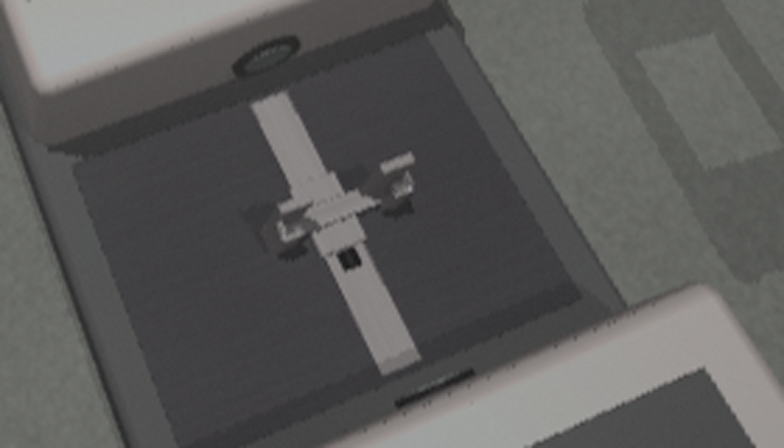

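View pics/c4.png

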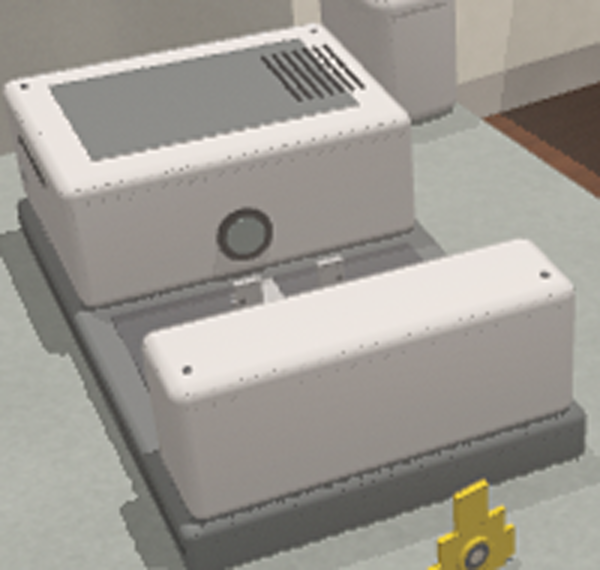

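Run:
```python
from h import *
np.set_printoptions(precision=4,suppress=True)
S=lambda x,y:('scene0',225+x/5-.4,125+y/5-.4)
D=lambda x,y:('side0',225+x/5-.4,210+y/5-.4)
for n,a,b in [('tab+x',S(123,97),D(478,332)),('tab-x',S(155,62),D(448,378)),('cell+',S(223,155),D(338,272)),('cell-',S(254,120),D(303,315)),('film+',S(330,210),D(203,222)),('film-',S(362,175),D(164,265))]:
    print(n,*tri(a,b))
M=lambda x,y:('scene0',260+x/2.8-.3,260+y/2.8-.3)
N=lambda x,y:('side0',90+x/3-.3,60+y/3-.3)
for n,a,b in [('upR',M(397,160),N(247,283)),('upL',M(293,207),N(330,260))]:
    print(n,*tri(a,b), onz(*a,.127))
for n,a in [('lip',M(403,185)),('lip2',M(293,228))]: print(n,onz(*a,.107))
# rail direction
print(onz(*M(270,95),.052),onz(*M(398,365),.052))
```

```text
tab+x [ 0.52   -0.2828  0.1012] [0.0004 0.0004]
tab-x [ 0.4944 -0.2957  0.1014] [0.0008 0.0008]
cell+ [ 0.4936 -0.2235  0.102 ] [0. 0.]
cell- [ 0.4679 -0.2354  0.1018] [0.0012 0.0012]
film+ [ 0.4643 -0.167   0.1023] [0.0004 0.0004]
film- [ 0.4379 -0.1785  0.1011] [0.0008 0.0008]
upR [0.4682 0.2609 0.1247] [0. 0.] [0.4691 0.2611 0.127 ]
upL [0.547  0.2531 0.1243] [0.0007 0.0007] [0.5485 0.2531 0.127 ]
lip [0.468  0.2746 0.107 ]
lip2 [0.5504 0.262  0.107 ]
[0.4917 0.1671 0.052 ] [0.5246 0.3634 0.052 ]
```

Run:
```python
from h import *
np.set_printoptions(precision=4,suppress=True)
s=sensors.sense(); print(R.from_quat(s['tcp_rot']).as_matrix())
```

```text
[[ 0.2559 -0.0004 -0.9667]
 [ 0.9667 -0.0013  0.2559]
 [-0.0013 -1.      0.    ]]
```

Emit:
send_rows:
  deltas: "0.85 -0.95 0.4 0 0 0.06 0.45;0.85 -0.95 0.4 0 0 0.06 0.45;0.85 -0.95 0.4 0 0 0.06 0.45;0.85 -0.95 0.4 0 0 0.06 0.45;0.85 -0.95 0.4 0 0 0.06 0.45;0.85 -0.95 0.4 0 0 0.06 0.45;0.85 -0.95 0 0 0 0.06 0.45;0.85 -0.95 0 0 0 0.06 0.45;0.85 -0.95 0 0 0 0.06 0.45;0.85 -0.95 0 0 0 0.06 0.45;0.85 -0.95 0 0 0 0.06 0.45;0.85 -0.95 0 0 0 0.06 0.45"
  force: 20

```text
time_s: 1.15
ee_pos: [0.3517, 0.3267, 0.2618]
tcp_rot: [-0.541, -0.455, 0.455, 0.541]
wrist_force: [-0.2, -0.1, -0.6]
gripper_width: 0.449
```

Emit:
send_rows:
  deltas: "0.85 -0.95 -0.4 0 0 0.06 0.45;0.85 -0.95 -0.4 0 0 0.06 0.45;0.85 -0.95 -0.4 0 0 0.06 0.45;0.85 -0.95 -0.4 0 0 0.06 0.45;0 0 -0.4 0 0 0 0.45;0 0 0 0 0 0 0.45"

```text
time_s: 1.65
ee_pos: [0.4186, 0.2506, 0.2201]
tcp_rot: [-0.535, -0.461, 0.463, 0.536]
wrist_force: [-0.4, 0.2, 0.8]
gripper_width: 0.449
```

Run:
```python
from h import *
snap('wrist','w1.png')
```

```text
(no output)
```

View pics/w1.png

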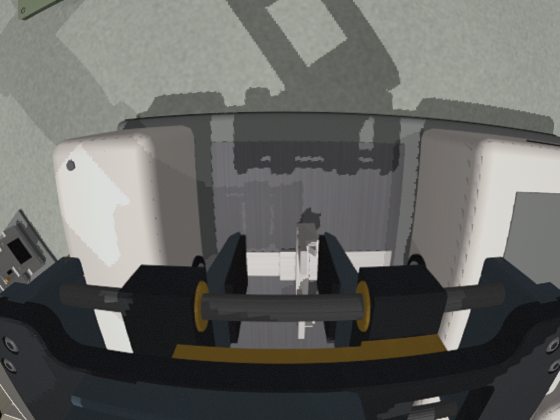

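Emit:
send_rows:
  deltas: "0.95 0 0 0 0 0 0.45;0.95 0 0 0 0 0 0.45;0.95 0 0 0 0 0 0.45;0.95 0 0 0 0 0 0.45;0.95 0 0 0 0 0 0.45;0.95 0 0 0 0 0 0.45;0.95 0 0 0 0 0 0.45;0.95 0 0 0 0 0 0.45;0.95 0 0 0 0 0 0.45;0 0 0 0 0 0 0.45;0 0 0 0 0 0 0.45"

```text
time_s: 2.62
ee_pos: [0.5898, 0.253, 0.2218]
tcp_rot: [-0.534, -0.463, 0.463, 0.535]
wrist_force: [-0.7, -0.6, -1.1]
gripper_width: 0.451
```

Run:
```python
from h import *
snap('wrist','w2.png')
crop('w2',190,50,390,250,3,'w2c.png')
```

```text
(no output)
```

View pics/w2.png

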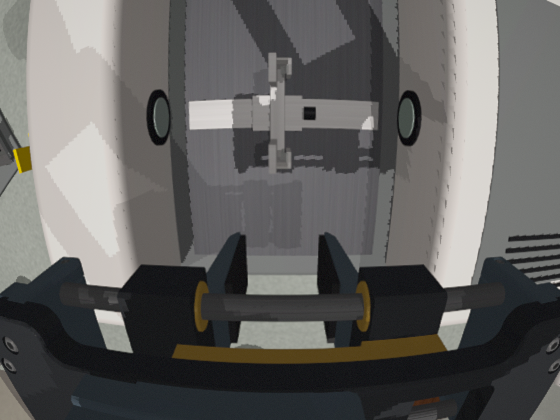

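View pics/w2c.png

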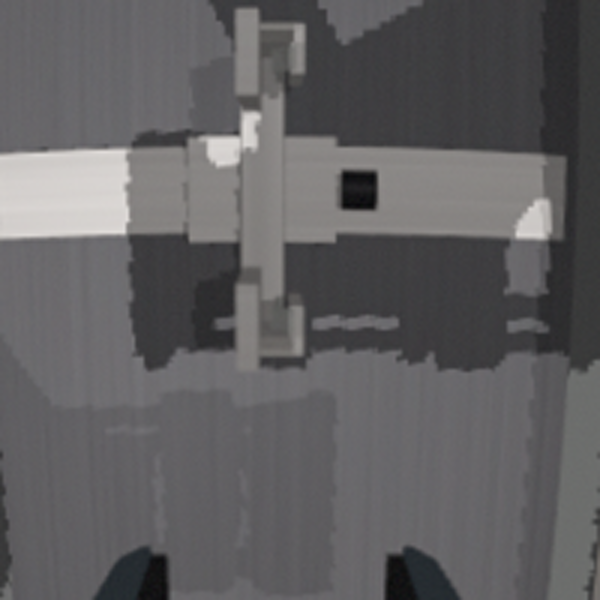

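Run:
```python
from h import *
np.set_printoptions(precision=4,suppress=True)
C=lambda x,y:('w2',190+x/3-.3,50+y/3-.3)
P=[onz(*C(x,y),.127) for x,y in [(236,8),(258,8),(236,370),(258,370)]]
for p in P: print(p)
a=(P[0]+P[1])/2;b=(P[2]+P[3])/2;d=b-a;print('ctr',(a+b)/2,'len',np.linalg.norm(d),'yaw',np.degrees(np.arctan2(d[1],d[0])))
d=P[3]-P[1];print('backface mid',(P[1]+P[3])/2,np.degrees(np.arctan2(d[1],d[0])))
for q in [(0,152),(565,157),(0,238),(565,240)]: print('rail',onz(*C(*q),.052))
s=sensors.sense();print(R.from_quat(s['tcp_rot']).as_matrix())
for n in (140,250): pass
print(onz('w2',120,210,.18),onz('w2',155,20,.18))
# gray profile over far upright
im=cv2.imread('pics/w2.png',0)
for v in (56,70,76,148,160,170): print(v,im[v,262:296])
print(im[48:60,272],im[165:180,272])
```

```text
[0.4569 0.2613 0.127 ]
[0.4578 0.267  0.127 ]
[0.5553 0.2467 0.127 ]
[0.5562 0.2527 0.127 ]
ctr [0.5066 0.2569 0.127 ] len 0.0993802447980932 yaw -8.361197044443333
backface mid [0.507  0.2599 0.127 ] -8.29665741803505
rail [0.4782 0.171  0.052 ]
rail [0.508  0.3673 0.052 ]
rail [0.5085 0.1657 0.052 ]
rail [0.5376 0.364  0.052 ]
[[ 0.1421 -0.0011 -0.9899]
 [ 0.9899  0.0002  0.1421]
 [ 0.0001 -1.      0.0011]]
[0.5552 0.1363 0.18  ] [0.4274 0.1899 0.18  ]
56 [ 68  64  61  60  62  64 106 132 136 136 136 134 138 134  93  64  61  63
  62  62  63  62  61  59  60  63  62  64  63  62  61  61  63  60]
70 [ 89  90  89  90  90  91 114 133 135 135 135 135 135 130 102  93 102 103
  99  92  89  89  85  84 102 115 123 136 133 108  67  61  59  61]
76 [ 90  90  89  89  91  90 112 131 131 132 132 132 133 127 102  92 100 103
 102  98  85  79  73  52  67  77  78  77  75  64  62  61  61  61]
148 [ 47  48  47  47  46  49  92 126 132 132 132 133 132 124 105 115 127 130
 130 127 120 117  88  64  78  85  85  84  71  64  62  61  62  61]
160 [ 51  51  50  51  48  49  85 120 129 129 128 128 129 121 101  88  87  85
  85  85  85  84  85  88 108 118 127 131 120  85  59  59  62  63]
170 [112 111 111 111 111 112 117 124 127 127 127 127 127 119  90  59  55  56
  61  60  56  57  58  57  58  59  60  58  58  62  97 107 108 111]
[ 61  62  61  62  88 130 133 133 136 135 135 135] [128 127 127 125 127 127 127 127 120 113 112 112 111 112 111]
```

Emit:
send_rows:
  deltas: "-0.27 -0.91 0.1 0 0 -0.66 0.45;-0.27 -0.91 0.1 0 0 -0.66 0.45;-0.27 -0.91 0.1 0 0 -0.66 0.45;-0.27 -0.91 0.1 0 0 -0.66 0.45;-0.27 -0.91 0 0 0 -0.66 0.45;-0.27 -0.91 0 0 0 -0.66 0.45;-0.27 -0.91 0 0 0 -0.66 0.45;-0.27 -0.91 0 0 0 -0.66 0.45;-0.27 -0.91 0 0 0 -0.66 0.45;-0.27 -0.91 0 0 0 -0.66 0.45;-0.27 -0.91 0 0 0 -0.66 0.45;-0.27 -0.91 0 0 0 -0.66 0.45"

```text
time_s: 3.67
ee_pos: [0.5236, 0.0336, 0.2305]
tcp_rot: [-0.687, -0.166, 0.166, 0.687]
wrist_force: [-0.4, -0.8, -0.2]
gripper_width: 0.45
```

Emit:
send_rows:
  deltas: "-0.27 -0.91 0 0 0 -0.66 0.45;-0.27 -0.91 0 0 0 -0.66 0.45;-0.27 -0.91 0 0 0 -0.66 0.45;-0.27 -0.91 0 0 0 -0.66 0.45;-0.27 -0.91 0 0 0 -0.66 0.45;-0.27 -0.91 0 0 0 -0.66 0.45;-0.27 -0.91 0 0 0 -0.66 0.45;-0.27 -0.91 0 0 0 -0.66 0.45;-0.27 -0.91 -0.25 0 0 -0.66 0.45;-0.27 -0.91 -0.25 0 0 -0.66 0.45;-0.27 -0.91 -0.25 0 0 -0.66 0.45;-0.27 -0.91 -0.25 0 0 -0.66 0.45"

```text
time_s: 4.67
ee_pos: [0.4594, -0.1844, 0.2103]
tcp_rot: [-0.687, 0.167, -0.167, 0.687]
wrist_force: [0.8, -0.1, -0.6]
gripper_width: 0.449
```

Emit:
send_rows:
  deltas: "-0.27 -0.91 -0.25 0 0 -0.66 0.45;-0.27 -0.91 -0.25 0 0 -0.66 0.45;-0.27 -0.91 -0.25 0 0 -0.66 0.45;-0.27 -0.91 -0.25 0 0 -0.66 0.45;-0.27 -0.91 -0.25 0 0 -0.66 0.45;-0.27 -0.91 -0.25 0 0 -0.66 0.45;-0.27 -0.91 -0.25 0 0 -0.66 0.45;-0.27 -0.91 -0.25 0 0 -0.66 0.45;0 0 0 0 0 0 0.45;0 0 0 0 0 0 0.45"

```text
time_s: 5.5
ee_pos: [0.4167, -0.3296, 0.1701]
tcp_rot: [-0.601, 0.372, -0.371, 0.602]
wrist_force: [0.5, 0.3, -0.4]
gripper_width: 0.452
```

Run:
```python
from h import *
snap('wrist','w3.png')
print(sensors.sense()['joint_pos'])
```

```text
[-6.90322455e-01  2.84204319e-01  1.73194326e+00  7.83876028e-04
  1.12581759e+00  4.15282722e-01]
```

View pics/w3.png

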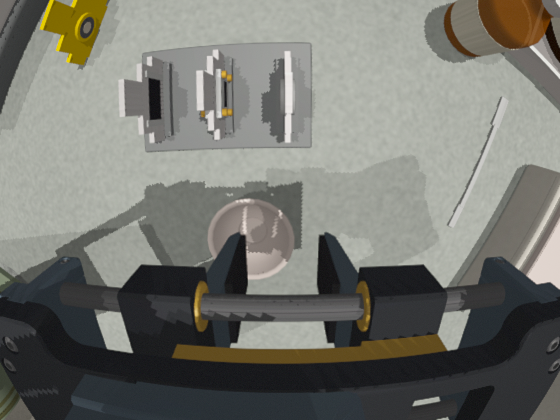

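Run:
```python
from h import *
crop('w3',250,35,330,160,5,'w3c.png')
im=cv2.imread('pics/w3.png',0)
for v in range(48,146,6): print(v,im[v,278:302])
```

```text
48 [158 157 157 157 157 157 157 157 157 157 158 158 158 158 159 159 159 159
 159 158 159 159 159 158]
54 [157 157 157 157 156 157 185 226 230 230 230 224 194 160 157 159 158 158
 159 159 159 158 159 158]
60 [109  95  94  94  91  83 153 225 230 229 229 229 220 171 143 142 142 144
 151 157 145 143 157 159]
66 [132  98  94  95  92  82 143 224 230 229 229 230 222 173 142 142 142 143
 150 156 148 150 157 158]
72 [ 95  95  95  96  93  81 136 225 233 232 232 232 231 214 181 145 142 143
 144 143 143 142 142 140]
78 [ 96  95  95  96  95  81 114 211 229 229 229 229 230 226 190 140 139 143
 143 143 141 142 141 141]
84 [ 95  91 112 128 126 119 124 210 230 230 230 230 230 228 204 170 160 143
 143 143 141 141 141 140]
90 [ 94  97 118 135 136 131 129 203 229 231 231 231 231 229 205 176 168 143
 142 142 140 141 140 140]
96 [ 94  97 117 134 135 129 128 202 229 232 231 231 232 231 202 178 173 145
 142 142 141 141 139 140]
102 [ 92  92 111 125 126 124 125 202 229 231 231 231 232 231 200 166 164 139
 142 142 140 140 138 140]
108 [ 93  91 107 117 118 114 119 199 226 229 228 228 229 229 190 155 154 136
 142 142 140 139 139 138]
114 [ 92  94  94  94  95  92  98 142 189 223 225 224 211 144 105 106 123 141
 142 140 138 139 138 137]
120 [ 95  94  94  95  91  80 122 214 228 228 227 229 228 173 141 138 139 139
 141 141 138 137 139 138]
126 [ 93  92  93  92  92  79 121 212 228 227 227 228 227 175 139 138 138 140
 139 139 137 136 136 138]
132 [ 93  91  91  90  83  88 128 207 227 227 226 228 223 172 122 110 132 137
 137 140 141 151 140 138]
138 [ 89  90  91  90  90  92 142 213 227 227 227 227 191 148 135 136 136 137
 136 140 152 153 154 154]
144 [153 151 152 152 153 153 151 152 152 152 152 151 152 152 154 154 154 154
 153 153 153 152 153 154]
```

View pics/w3c.png

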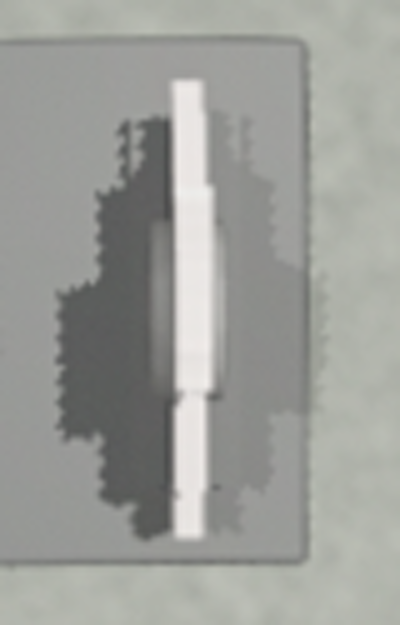

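Run:
```python
from h import *
np.set_printoptions(precision=4,suppress=True)
a=onz('w3',288.1,72,.103);b=onz('w3',288.3,113,.103)
print(a,b,(a+b)/2,np.linalg.norm(a-b),np.degrees(np.arctan2(*(a-b)[1::-1])))
a=onz('w3',287.1,53,.044);b=onz('w3',287,141,.044)
print(a,b,(a+b)/2,np.linalg.norm(a-b),np.degrees(np.arctan2(*(a-b)[1::-1])))
m=np.array([tri(('w3',288.2,y),(s)) [0] for y,s in []])
s=sensors.sense();print(s['ee_pos'],R.from_quat(s['tcp_rot']).as_matrix())
print(tri(('w3',288.2,72),('scene0',225+123/5-.4,125+97/5-.4)),tri(('w3',288.2,113),('side0',225+448/5-.4,210+378/5-.4)))
```

```text
[ 0.5197 -0.283   0.103 ] [ 0.4929 -0.2966  0.103 ] [ 0.5063 -0.2898  0.103 ] 0.03002376782286011 26.914314206568317
[ 0.5422 -0.272   0.044 ] [ 0.47   -0.3081  0.044 ] [ 0.5061 -0.2901  0.044 ] 0.08075613281897288 26.573967529839866
[ 0.4171 -0.3293  0.1703] [[ 0.4483  0.0002  0.8939]
 [-0.8939  0.0008  0.4483]
 [-0.0006 -1.      0.0005]]
(array([ 0.5201, -0.2831,  0.1011]), array([0.0002, 0.0002])) (array([ 0.4928, -0.2964,  0.1028]), array([0.0002, 0.0002]))
```

Emit:
send_rows:
  deltas: "0.89 0.393 0 0 0 0 0.45;0.89 0.393 0 0 0 0 0.45;0.89 0.393 0 0 0 0 0.45;0.89 0.393 0 0 0 0 0.45;0.9 0.393 0 0 0 0 0.45;0 0 -0.5 0 0 0 0.45;0 0 -0.5 0 0 0 0.45;0 0 -0.5 0 0 0 0.45;0 0 -0.5 0 0 0 0.45;0 0 0 0 0 0 0.45;0 0 0 0 0 0 0.45"

```text
time_s: 6.47
ee_pos: [0.5054, -0.2912, 0.1291]
tcp_rot: [0.601, -0.373, 0.371, -0.601]
wrist_force: [0.4, 0.7, 1.4]
gripper_width: 0.448
```

Run:
```python
from h import *
snap('wrist','w4.png');print(sensors.sense()['ee_pos'])
crop('w4',180,150,380,300,4,'w4c.png')
```

```text
[ 0.50601101 -0.29149521  0.12976787]
```

View pics/w4c.png

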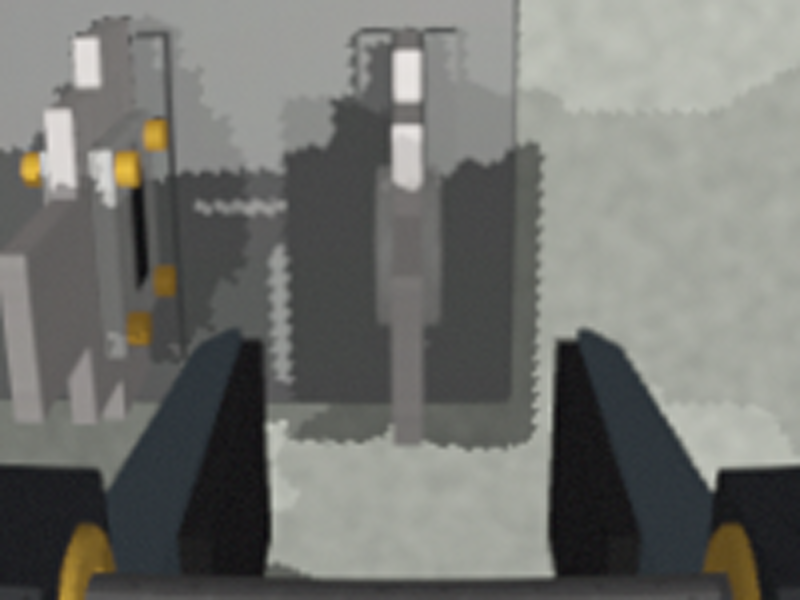

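Emit:
send_rows:
  deltas: "0 0.03 -0.5 0 0 0 0.45;0 0.03 -0.5 0 0 0 0.45;0 0 -0.5 0 0 0 0.45;0 0 -0.5 0 0 0 0.45;0 0 -0.5 0 0 0 0.4;0 0 -0.5 0 0 0 0.35;0 0 0 0 0 0 0;0 0 0 0 0 0 0;0 0 0 0 0 0 0;0 0 0 0 0 0 0;0 0 0 0 0 0 0;0 0 0 0 0 0 0"
  force: 35

```text
time_s: 7.52
ee_pos: [0.507, -0.2903, 0.0706]
tcp_rot: [0.602, -0.371, 0.372, -0.601]
wrist_force: [-0.8, 0.3, 0.5]
gripper_width: 0.056
```

Run:
```python
from h import *
s=sensors.sense();print(s['ee_pos'],s['wrist_force'],s['moment'],s['gripper_width'])
```

```text
[ 0.50699736 -0.29025476  0.07060775] [-0.75903418  0.25622733  0.54198631] [-0.07779174  0.13253939 -0.06045507] 0.056176988206742176
```

Emit:
send_rows:
  deltas: "0 0 0.4 0 0 0 0;0 0 0.5 0 0 0 0;0 0 0.5 0 0 0 0;0 0 0.6 0 0 0 0;0 0 0.8 0 0 0 0;0 0 0.9 0 0 0 0;0 0 0.9 0 0 0 0;0 0 0.9 0 0 0 0;0 0 0.9 0 0 0 0;0 0 0.9 0 0 0 0;0 0 0.9 0 0 0 0;0 0 0.9 0 0 0 0"

```text
time_s: 8.52
ee_pos: [0.5064, -0.2899, 0.2542]
tcp_rot: [0.601, -0.371, 0.372, -0.601]
wrist_force: [-0.7, -0.2, -1.1]
gripper_width: 0.057
```

Emit:
send_rows:
  deltas: "0 0.5 0.9 0 0 0 0;0 0.9 0 0 0 0.7 0;0 0.9 0 0 0 0.7 0;0 0.9 0 0 0 0.7 0;0 0.9 0 0 0 0.7 0;0 0.9 0 0 0 0.7 0;0 0.9 0 0 0 0.7 0;0 0.9 0 0 0 0.7 0;0 0.9 0 0 0 0.7 0;0 0.9 0 0 0 0.7 0;0 0.9 0 0 0 0.7 0;0 0.9 0 0 0 0.7 0"

```text
time_s: 9.52
ee_pos: [0.5063, -0.0811, 0.2712]
tcp_rot: [0.704, -0.063, 0.064, -0.704]
wrist_force: [0.8, 0.6, -1.5]
gripper_width: 0.053
```

Emit:
send_rows:
  deltas: "0 0.9 0 0 0 0.7 0;0 0.9 0 0 0 0.7 0;0 0.9 0 0 0 0.7 0;0 0.9 0 0 0 0.7 0;0 0.9 0 0 0 0.7 0;0 0.9 0 0 0 0.7 0;0 0.9 0 0 0 0.7 0;0 0.9 0 0 0 0.7 0;0 0.9 0 0 0 0.7 0;0 0.9 0 0 0 0.7 0;0 0.9 0 0 0 0.7 0;0 0.9 0 0 0 0.7 0"

```text
time_s: 10.52
ee_pos: [0.5063, 0.1348, 0.2713]
tcp_rot: [0.647, 0.285, -0.284, -0.647]
wrist_force: [-0.0, -0.0, -0.9]
gripper_width: 0.054
```

Emit:
send_rows:
  deltas: "0 0.9 0 0 0 0.7 0;0 0.9 0 0 0 0.7 0;0 0.9 0 0 0 0.7 0;0 0.9 0 0 0 0.7 0;0 0.9 0 0 0 0.7 0;0 0.9 0 0 0 0.7 0;0 0.7 0 0 0 0.7 0;0 0.5 0 0 0 0.1 0;0 0 0 0 0 0 0;0 0 0 0 0 0 0"

```text
time_s: 11.35
ee_pos: [0.5064, 0.2658, 0.2704]
tcp_rot: [0.536, 0.462, -0.462, -0.535]
wrist_force: [0.2, -1.1, -1.4]
gripper_width: 0.054
```

Run:
```python
from h import *
s=sensors.sense();print(s['ee_pos'],s['wrist_force'],s['moment'],s['gripper_width'],s['joint_pos']);M=R.from_quat(s['tcp_rot']).as_matrix();print(M,np.degrees(np.arctan2(M[1,0],M[0,0])))
```

```text
[0.50641736 0.26583962 0.27040608] [ 0.20442352 -1.12920668 -1.42076937] [ 0.03669041 -0.01901885  0.01646724] 0.053930718545088976 [ 4.63601306e-01  2.85510328e-01  1.47176452e+00 -5.33799721e-04
  1.38413088e+00 -9.60190261e-01]
[[ 1.46377977e-01  4.01773790e-04 -9.89228652e-01]
 [ 9.89228681e-01 -3.85561587e-04  1.46377824e-01]
 [-3.22597796e-04 -9.99999845e-01 -4.53883882e-04]] 81.58291664796225
```

Emit:
send_rows:
  deltas: "0.06 0.15 -0.5 0 0 0 0;0.06 0.15 -0.5 0 0 0 0;0 0 -0.6 0 0 0 0;0 0 -0.6 0 0 0 0;0 0 -0.6 0 0 0 0;0 0 -0.5 0 0 0 0;0 0 0 0 0 0 0;0 0 0 0 0 0 0"

```text
time_s: 12.02
ee_pos: [0.5087, 0.2715, 0.2031]
tcp_rot: [-0.535, -0.461, 0.463, 0.535]
wrist_force: [1.4, -0.3, -1.2]
gripper_width: 0.054
```

Run:
```python
from h import *
snap('wrist','w5.png');snap('scene','s5.png')
s=sensors.sense();print(s['ee_pos'],s['wrist_force'])
crop('w5',180,110,380,310,3,'w5c.png');crop('s5',300,240,460,400,4,'s5c.png')
```

```text
[0.50938471 0.27203439 0.20445655] [ 0.13440755 -0.00972686 -1.13235158]
```

View pics/w5c.png

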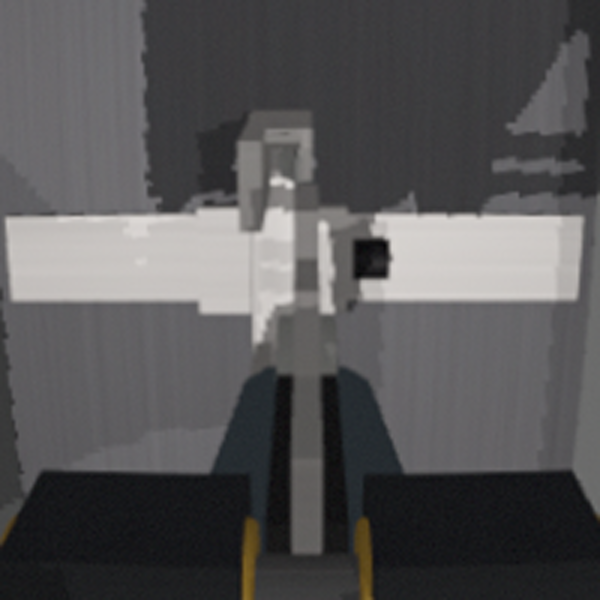

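View pics/s5c.png

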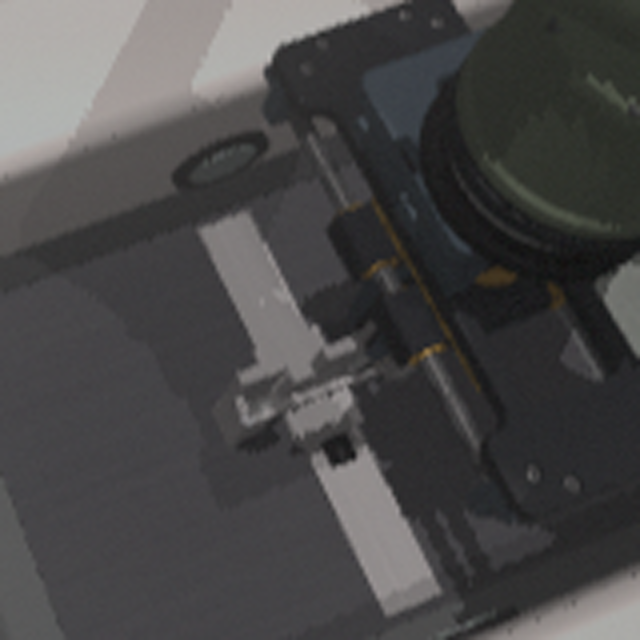

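Run:
```python
from h import *
np.set_printoptions(precision=4,suppress=True)
x=np.array([.9894,-.1452]);n=np.array([.1452,.9894]);m=np.array([.507,.2599])
def loc(u,v,z):
    p=onz('w5',u,v,z)[:2]-m; return p@x*1e3,p@n*1e3
C=lambda a,b:(180+a/3-.3,110+b/3-.3)
print('ear end',loc(*C(305,182),.178), 'main edge',loc(*C(305,260),.202))
print('upright top edge end',loc(*C(261,140),.127),'guide',loc(*C(312,110),.108))
im=cv2.imread('pics/w5.png',0)
print(im[160:215,281]); print([im[r,268:296] for r in (176,184,200)])
```

```text
ear end (np.float64(-48.143733897039255), np.float64(11.518614839496898)) main edge (np.float64(-38.125538193920214), np.float64(11.575257345893737))
upright top edge end (np.float64(-49.832210175333664), np.float64(0.21289495382378715)) guide (np.float64(-55.467028026210016), np.float64(13.218991295290872))
[132 130 129 128 128 127 126 127 127 122 102  79  87  85  87  86  84  86
  85  86 110 128 128 129 128 128 127 128 126 127 126 128 127 128 128 122
 102  87  86  88  89  87  85  86  85  85  93 115 126 125 125 124 110  96
  94]
[array([ 80, 103, 122, 126, 130, 129, 131, 132, 133, 120,  99,  87,  86,
        84,  86,  87,  86,  82,  69,  57,  57,  58,  57,  58,  59,  59,
        59,  58], dtype=uint8), array([188, 208, 208, 208, 210, 211, 212, 213, 214, 192, 150, 128, 126,
       128, 127, 128, 127, 133, 179, 200, 188, 152, 130, 128, 128, 128,
       128, 127], dtype=uint8), array([188, 185, 186, 190, 193, 198, 201, 200, 198, 175, 124,  88,  87,
        89,  88,  87,  85,  98, 163, 190, 194, 194, 193, 152, 101,  95,
        98,  98], dtype=uint8)]
```

Run:
```python
from h import *
x=np.array([.9894,-.1452]);n=np.array([.1452,.9894]);m=np.array([.507,.2599])
def loc(u,v,z):
    p=onz('w5',u,v,z)[:2]-m; return p@x*1e3,p@n*1e3
print(loc(281.3,179.8,.178),loc(281.3,206.3,.202),loc(281.3,170.3,.146))
print((sensors.sense()['ee_pos'][:2]-m)@x*1e3,(sensors.sense()['ee_pos'][:2]-m)@n*1e3)
```

```text
(np.float64(-42.27198465061728), np.float64(11.46921943082761)) (np.float64(-32.49132195193865), np.float64(11.529985403541842)) (np.float64(-42.415076608847635), np.float64(11.367458735803847))
0.5975156957572222 12.352026032899941
```

Emit:
send_rows:
  deltas: "0 0 -0.4 0 0 0 0;0 0 -0.4 0 0 0 0;0 0 -0.4 0 0 0 0;0 0 0 0 0 0 0;-0.012 -0.08 0 0 0 0 0;-0.012 -0.08 0 0 0 0 0;-0.012 -0.08 0 0 0 0 0;-0.012 -0.08 0 0 0 0 0;0 0 0 0 0 0 0;0 0 0 0 0 0 0"

```text
time_s: 12.95
ee_pos: [0.5081, 0.2655, 0.1802]
tcp_rot: [0.535, 0.462, -0.462, -0.535]
wrist_force: [-0.4, -0.0, -1.8]
gripper_width: 0.052
```

```bash
cat >> h.py <<'E'
def st():
    np.set_printoptions(precision=4,suppress=True)
    x=np.array([.9894,-.1452]);n=np.array([.1452,.9894]);m=np.array([.507,.2599])
    s=sensors.sense();p=s['ee_pos'][:2]-m;f=s['wrist_force']
    print('t %.2f x %.2f n %.2f z %.1f | Fx %.1f Fn %.1f Fz %.1f'%(s['time_s'],p@x*1e3,p@n*1e3,s['ee_pos'][2]*1e3,f[:2]@x,f[:2]@n,f[2]),s['moment'],s['gripper_width'])
E
python3 -c "
from h import *
st()"
```

```text
t 12.95 x 0.27 n 5.70 z 180.2 | Fx -0.4 Fn -0.1 Fz -1.8 [ 0.0143  0.0382 -0.004 ] 0.05155354004607763
```

Emit:
send_rows:
  deltas: "-0.004 -0.025 0 0 0 0 0;-0.004 -0.025 0 0 0 0 0;-0.004 -0.025 0 0 0 0 0;0 0 0 0 0 0 0;0 0 0 0 0 0 0"

```text
time_s: 13.37
ee_pos: [0.5078, 0.2641, 0.18]
tcp_rot: [-0.535, -0.462, 0.462, 0.535]
wrist_force: [-0.2, 0.0, -1.7]
gripper_width: 0.047
```

```bash
python3 -c "
from h import *
st()"
```

```text
t 13.37 x 0.14 n 4.24 z 180.0 | Fx -0.2 Fn -0.0 Fz -1.7 [ 0.0829  0.0263 -0.0253] 0.04695970432294165
```

Emit:
send_rows:
  deltas: "-0.004 -0.025 0 0 0 0 0;0 0 0 0 0 0 0;0 0 0 0 0 0 0"

```text
time_s: 13.62
ee_pos: [0.5077, 0.2636, 0.1799]
tcp_rot: [-0.535, -0.462, 0.462, 0.535]
wrist_force: [-0.7, 0.3, -2.3]
gripper_width: 0.051
```

```bash
python3 -c "
from h import *
st()"
```

```text
t 13.62 x 0.14 n 3.73 z 179.9 | Fx -0.7 Fn 0.2 Fz -2.3 [-0.0156 -0.0447  0.018 ] 0.050782797204802395
```

Emit:
send_rows:
  deltas: "-0.004 -0.025 0 0 0 0 0;0 0 0 0 0 0 0;0 0 0 0 0 0 0"

```text
time_s: 13.87
ee_pos: [0.5076, 0.263, 0.18]
tcp_rot: [-0.535, -0.462, 0.462, 0.535]
wrist_force: [0.8, -0.2, -1.4]
gripper_width: 0.05
```

```bash
python3 -c "
from h import *
st()"
```

```text
t 13.87 x 0.15 n 3.19 z 180.0 | Fx 0.9 Fn -0.1 Fz -1.4 [0.0212 0.0288 0.0602] 0.049893425840171625
```

Emit:
send_rows:
  deltas: "-0.004 -0.025 0 0 0 0 0;0 0 0 0 0 0 0;0 0 0 0 0 0 0"

```text
time_s: 14.12
ee_pos: [0.5075, 0.2625, 0.18]
tcp_rot: [-0.535, -0.462, 0.462, 0.535]
wrist_force: [0.2, -0.0, -1.8]
gripper_width: 0.052
```

```bash
python3 -c "
from h import *
st()"
```

```text
t 14.12 x 0.11 n 2.67 z 180.0 | Fx 0.2 Fn -0.0 Fz -1.8 [-0.0095  0.0025 -0.0023] 0.052453230414402544
```

Emit:
send_rows:
  deltas: "-0.004 -0.025 0 0 0 0 0;0 0 0 0 0 0 0;0 0 0 0 0 0 0"

```text
time_s: 14.37
ee_pos: [0.5075, 0.2623, 0.18]
tcp_rot: [-0.535, -0.462, 0.462, 0.535]
wrist_force: [-0.5, 0.7, -2.0]
gripper_width: 0.051
```

```bash
python3 -c "
from h import *
st()"
```

```text
t 14.37 x 0.14 n 2.41 z 180.0 | Fx -0.6 Fn 0.6 Fz -2.0 [ 0.2396 -0.0048  0.0503] 0.050724243017409396
```

Emit:
send_rows:
  deltas: "-0.004 -0.025 0 0 0 0 0;0 0 0 0 0 0 0;0 0 0 0 0 0 0"

```text
time_s: 14.62
ee_pos: [0.5075, 0.2621, 0.18]
tcp_rot: [-0.535, -0.463, 0.462, 0.535]
wrist_force: [0.7, 2.8, -1.4]
gripper_width: 0.052
```

```bash
python3 -c "
from h import *
st()"
```

```text
t 14.62 x 0.14 n 2.28 z 180.0 | Fx 0.3 Fn 2.9 Fz -1.4 [ 0.6923 -0.0893  0.1068] 0.05246157811867981
```

Emit:
send_rows:
  deltas: "0.005 0.03 -0.1 0 0 0 0;0 0 -0.1 0 0 0 0;0 0 -0.1 0 0 0 0;0 0 -0.1 0 0 0 0;0 0 -0.1 0 0 0 0;0 0 -0.1 0 0 0 0;0 0 -0.1 0 0 0 0;0 0 0 0 0 0 0"

```text
time_s: 15.28
ee_pos: [0.5075, 0.2622, 0.1655]
tcp_rot: [-0.535, -0.462, 0.462, 0.535]
wrist_force: [0.8, 2.2, -3.2]
gripper_width: 0.051
```

```bash
python3 -c "
from h import *
st()"
```

```text
t 15.28 x 0.12 n 2.39 z 165.5 | Fx 0.4 Fn 2.3 Fz -3.2 [ 0.5967 -0.1651  0.13  ] 0.05061167709599923
```

Emit:
send_rows:
  deltas: "0 0 -0.1 0 0 0 0;0 0 -0.1 0 0 0 0;0 0 -0.1 0 0 0 0;0 0 -0.1 0 0 0 0;0 0 0 0 0 0 0"

```text
time_s: 15.7
ee_pos: [0.5075, 0.2623, 0.1575]
tcp_rot: [-0.535, -0.462, 0.462, 0.535]
wrist_force: [1.3, 1.9, -3.1]
gripper_width: 0.055
```

```bash
python3 -c "
from h import *
st()"
```

```text
t 15.70 x 0.12 n 2.40 z 157.5 | Fx 1.0 Fn 2.1 Fz -3.1 [ 0.6842 -0.1956  0.1337] 0.055186861839877324
```

Emit:
send_rows:
  deltas: "0 0 -0.1 0 0 0 0;0 0 -0.1 0 0 0 0;0 0 -0.1 0 0 0 0;0 0 -0.1 0 0 0 0;0 0 0 0 0 0 0"

```text
time_s: 16.12
ee_pos: [0.5083, 0.2621, 0.1515]
tcp_rot: [0.536, 0.463, -0.461, -0.535]
wrist_force: [-0.9, 1.4, 5.5]
gripper_width: 0.052
```

```bash
python3 -c "
from h import *
st()"
```

```text
t 16.12 x 0.96 n 2.41 z 151.5 | Fx -1.1 Fn 1.2 Fz 5.5 [ 0.1785 -0.1237  0.1359] 0.052446194520801
```

Run:
```python
from h import *
st()
snap('wrist','w6.png');snap('side','d6.png');st()
M=R.from_quat(sensors.sense()['tcp_rot']).as_matrix();print(M)
crop('w6',200,130,360,290,4,'w6c.png')
```

```text
t 16.12 x 0.96 n 2.41 z 151.5 | Fx -1.1 Fn 1.2 Fz 5.5 [ 0.1785 -0.1237  0.1359] 0.052446194520801
t 16.22 x 0.96 n 2.42 z 151.4 | Fx -0.3 Fn 0.9 Fz 5.5 [ 0.1848 -0.1179  0.1047] 0.05348144631719118
[[ 0.1451  0.0027 -0.9894]
 [ 0.9894  0.0005  0.1451]
 [ 0.0009 -1.     -0.0026]]
```

View pics/w6c.png

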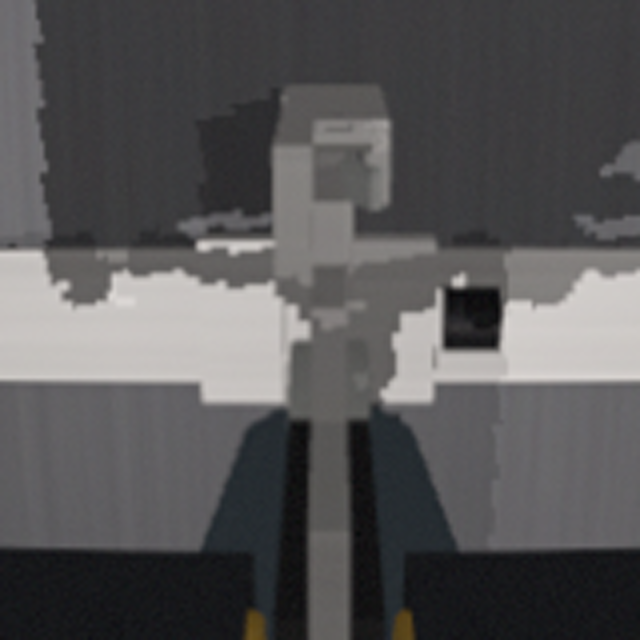

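Emit:
send_rows:
  deltas: "-0.02 0 -0.1 0 0 0 0;-0.02 0 -0.1 0 0 0 0;0 0 -0.1 0 0 0 0;0 0 0 0 0 0 0"

```text
time_s: 16.55
ee_pos: [0.5081, 0.2622, 0.1457]
tcp_rot: [0.536, 0.464, -0.461, -0.534]
wrist_force: [1.2, 0.4, 5.8]
gripper_width: 0.055
```

```bash
python3 -c "
from h import *
st()"
```

```text
t 16.55 x 0.74 n 2.42 z 145.7 | Fx 1.1 Fn 0.6 Fz 5.8 [ 0.1416 -0.2372  0.1149] 0.05511619640998629
```

Emit:
send_rows:
  deltas: "0 0 -0.1 0 0 0 0;0 0 -0.1 0 0 0 0;0 0 -0.1 0 0 0 0;0 0 0 0 0 0 0"

```text
time_s: 16.88
ee_pos: [0.5081, 0.2622, 0.1396]
tcp_rot: [0.536, 0.464, -0.461, -0.534]
wrist_force: [1.4, 0.7, 5.5]
gripper_width: 0.049
```

```bash
python3 -c "
from h import *
st()"
```

```text
t 16.88 x 0.75 n 2.41 z 139.6 | Fx 1.3 Fn 0.9 Fz 5.5 [ 0.1275 -0.2987  0.065 ] 0.049256692022192856
```

Emit:
send_rows:
  deltas: "0 0 -0.1 0 0 0 0;0 0 -0.1 0 0 0 0;0 0 -0.1 0 0 0 0;0 0 -0.1 0 0 0 0;0 0 0 0 0 0 0"

```text
time_s: 17.3
ee_pos: [0.5081, 0.2622, 0.1316]
tcp_rot: [0.536, 0.464, -0.461, -0.534]
wrist_force: [1.5, 1.0, 5.7]
gripper_width: 0.052
```

```bash
python3 -c "
from h import *
st()"
```

```text
t 17.30 x 0.78 n 2.42 z 131.6 | Fx 1.4 Fn 1.2 Fz 5.7 [ 0.125  -0.2989  0.0579] 0.05229793495606695
```

Emit:
send_rows:
  deltas: "0 0 -0.05 0 0 0 0;0 0 -0.05 0 0 0 0;0 0 0 0 0 0 0"

```text
time_s: 17.55
ee_pos: [0.5081, 0.2622, 0.1297]
tcp_rot: [0.536, 0.464, -0.461, -0.534]
wrist_force: [1.0, 0.5, 6.8]
gripper_width: 0.056
```

```bash
python3 -c "
from h import *
st()"
```

```text
t 17.55 x 0.73 n 2.41 z 129.7 | Fx 0.9 Fn 0.7 Fz 6.8 [ 0.1154 -0.1988  0.0934] 0.05572474770083786
```

Now 0.5 mm steps until landing.

Emit:
send_rows:
  deltas: "0 0 -0.025 0 0 0 0;0 0 -0.025 0 0 0 0;0 0 0 0 0 0 0"

```text
time_s: 17.8
ee_pos: [0.5081, 0.2622, 0.1289]
tcp_rot: [0.536, 0.464, -0.461, -0.534]
wrist_force: [0.7, 1.2, 7.6]
gripper_width: 0.052
```

Emit:
send_rows:
  deltas: "0 0 -0.025 0 0 0 0;0 0 0 0 0 0 0"

```text
time_s: 17.97
ee_pos: [0.5081, 0.2622, 0.1283]
tcp_rot: [0.536, 0.463, -0.461, -0.534]
wrist_force: [0.1, 0.2, 6.2]
gripper_width: 0.057
```

```bash
python3 -c "
from h import *
st()"
```

```text
t 17.97 x 0.73 n 2.39 z 128.3 | Fx 0.1 Fn 0.2 Fz 6.2 [ 0.0861 -0.139   0.1066] 0.05725669856532804
```

Emit:
send_rows:
  deltas: "0 0 -0.025 0 0 0 0;0 0 0 0 0 0 0"

```text
time_s: 18.13
ee_pos: [0.508, 0.2622, 0.1278]
tcp_rot: [0.536, 0.464, -0.461, -0.534]
wrist_force: [0.7, 1.0, 5.7]
gripper_width: 0.052
```

Emit:
send_rows:
  deltas: "0 0 -0.025 0 0 0 0;0 0 0 0 0 0 0"

```text
time_s: 18.3
ee_pos: [0.5081, 0.2622, 0.1276]
tcp_rot: [0.536, 0.464, -0.461, -0.534]
wrist_force: [0.4, 0.8, 8.6]
gripper_width: 0.056
```

Emit:
send_rows:
  deltas: "0 0 -0.025 0 0 0 0;0 0 0 0 0 0 0"

```text
time_s: 18.47
ee_pos: [0.5081, 0.2622, 0.1276]
tcp_rot: [0.536, 0.464, -0.461, -0.534]
wrist_force: [-0.7, 0.6, 11.9]
gripper_width: 0.052
```

Emit:
send_rows:
  deltas: "0 0 0.025 0 0 0 0;0 0 0 0 0 0 0.05;0 0 0 0 0 0 0.1;0 0 0 0 0 0 0.2;0 0 0 0 0 0 0.3;0 0 0 0 0 0 0.3;0 0 0 0 0 0 0.3;0 0 0.2 0 0 0 0.3;0 0 0.4 0 0 0 0.3;0 0 0.6 0 0 0 0.3;0 0 0.8 0 0 0 0.3;0 0 0.8 0 0 0 0.3"

```text
time_s: 19.47
ee_pos: [0.5066, 0.2621, 0.1826]
tcp_rot: [-0.535, -0.462, 0.462, 0.535]
wrist_force: [-0.3, -0.5, -0.1]
gripper_width: 0.302
```

```bash
python3 -c "
from h import *
st();snap('wrist','w7.png');crop('w7',180,90,380,290,3,'w7c.png')"
```

```text
t 19.47 x -0.74 n 2.14 z 182.6 | Fx -0.2 Fn -0.5 Fz -0.1 [ 0.0037 -0.0406  0.0422] 0.3023868345236067
```

View pics/w7c.png

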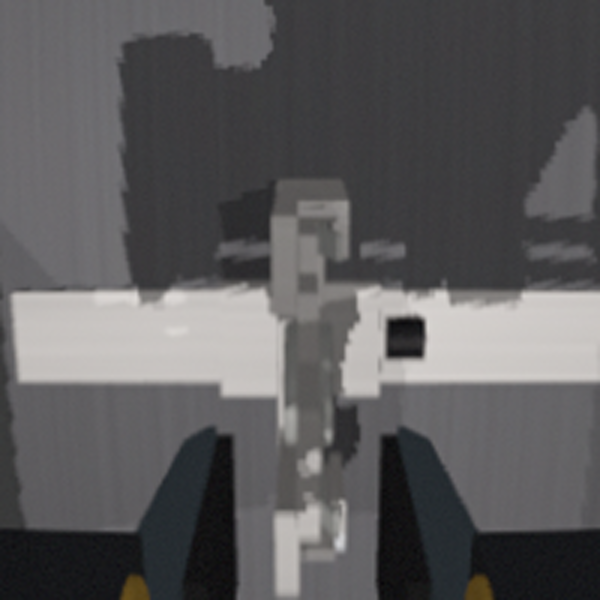

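Emit:
send_rows:
  deltas: "0 0 0.9 0 0 0 0.3;0 0 0.9 0 0 0 0.3;0.9 -0.1 0 0 0 0 0.3;0.9 -0.1 0 0 0 0 0.3;0.9 -0.1 0 0 0 0 0.3;0.9 -0.1 0 0 0 0 0.3;0.9 -0.1 0 0 0 0 0.3;0 0 0 0 0 0 0.3;0 0 0 0 0 0 0.3"

```text
time_s: 20.27
ee_pos: [0.5968, 0.252, 0.217]
tcp_rot: [-0.535, -0.462, 0.462, 0.536]
wrist_force: [-0.4, -0.5, -0.0]
gripper_width: 0.304
```

```bash
python3 -c "
from h import *
st();snap('wrist','w8.png');crop('w8',190,50,390,250,3,'w8c.png');snap('scene','s8.png');crop('s8',220,120,500,400,2.1,'s8c.png');snap('side','d8.png');crop('d8',90,60,350,340,2.1,'d8c.png')"
```

```text
t 20.27 x 89.96 n 5.18 z 217.0 | Fx -0.3 Fn -0.5 Fz -0.0 [ 0.0244  0.0879 -0.0362] 0.30426648885754887
```

View pics/w8c.png

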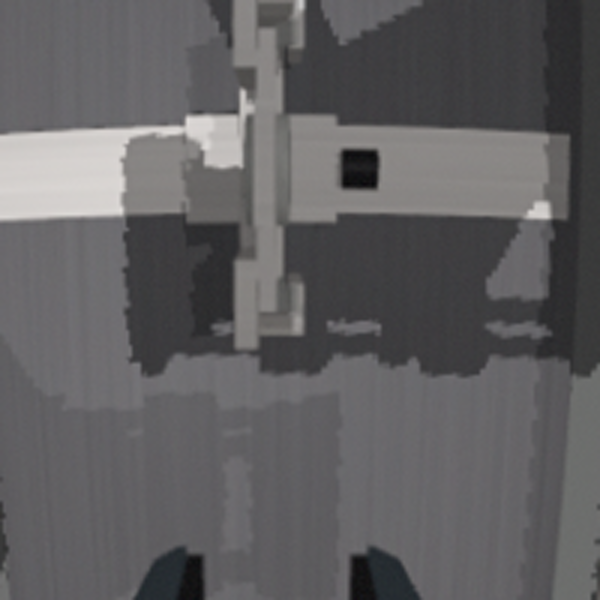

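View pics/s8c.png

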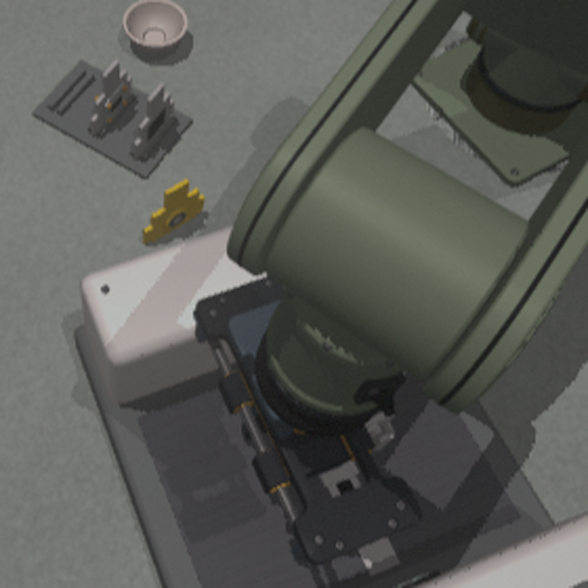

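View pics/d8c.png

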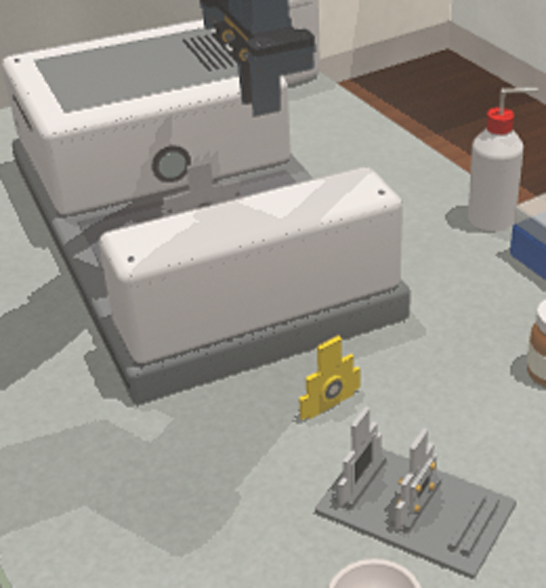

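```bash
python3 -c "
from h import *
crop('w8',250,75,310,175,6,'w8z.png');crop('d8',150,120,230,180,8,'d8z.png')"
```

```text
(no output)
```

View pics/w8z.png

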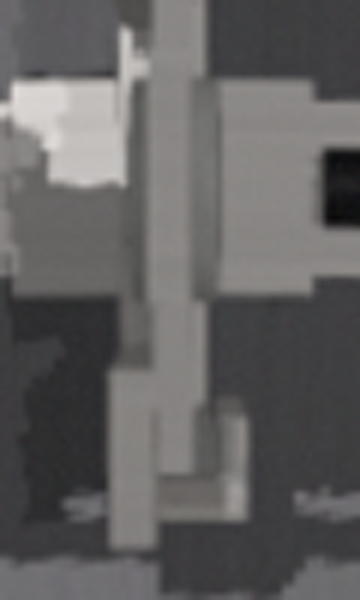

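View pics/d8z.png

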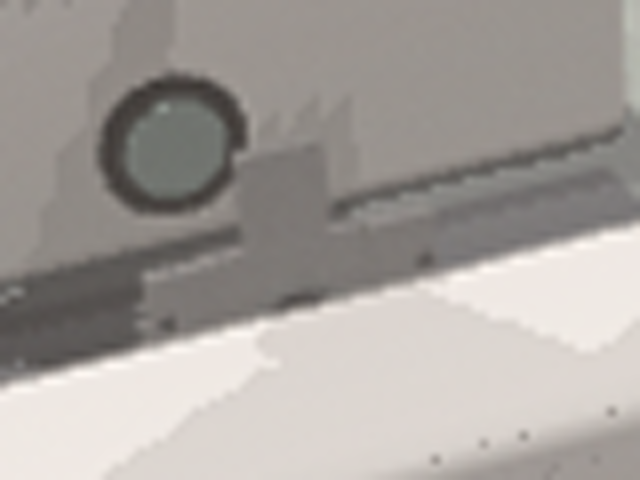

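Run:
```python
from h import *
x=np.array([.9894,-.1452,0]);n=np.array([.1452,.9894,0]);m=np.array([.507,.2599,0])
for u,v in [(238,152),(325,143),(145,272)]:
    o,q=ray('d8',150+u/8-.4,120+v/8-.4)
    # visible top silhouette = far upper edge? near face n=0, far face n=5
    for k in (0,.005):
        p=o+q*((k-(o-m)@n)/(q@n)); print(u,k,'x %.1f z %.1f'%((p-m)@x*1e3,p[2]*1e3))
p=onz('w8',250+180/6-.4,75+472/6-.4,.101)-m; print('far ear end x,n',p@x*1e3,p@n*1e3)
```

```text
238 0 x -13.0 z 162.0
238 0.005 x -11.6 z 158.9
325 0 x 16.4 z 157.7
325 0.005 x 17.9 z 154.6
145 0 x -48.5 z 126.2
145 0.005 x -47.2 z 122.9
far ear end x,n 42.90512182552418 3.244677244367408
```

Run:
```python
from h import *
x=np.array([.9894,-.1452,0]);n=np.array([.1452,.9894,0]);m=np.array([.507,.2599,0])
d=np.load('pics/d8.npz');K=d['camera_matrix'];T=np.linalg.inv(d['pose'])
def pr(a,k,z):
    p=T@np.r_[m+a*x+k*n+[0,0,z],1];p=K@p[:3];return (p[0]/p[2]-150+.4)*8,(p[1]/p[2]-120+.4)*8
for a in(-.015,.015):
  for k in (0,.005): print('tab',a,k,pr(a,k,.160))
print('upr',pr(-.05,0,.127),pr(.05,0,.127),pr(-.05,-.006,.127),pr(.05,-.006,.127))
d=np.load('pics/d8.npz')['pixels'][...,::-1]
cv2.imwrite('pics/d8n.png',cv2.resize(d[130:165,160:215],None,fx=14,fy=14,interpolation=cv2.INTER_NEAREST))
```

```text
tab -0.015 0 (np.float64(232.69529275196413), np.float64(158.68020996635772))
tab -0.015 0.005 (np.float64(227.53292873163667), np.float64(151.48232422540144))
tab 0.015 0 (np.float64(320.4335720558353), np.float64(137.71760477035963))
tab 0.015 0.005 (np.float64(315.090306712723), np.float64(130.63121623416686))
upr (np.float64(140.2026709061376), np.float64(270.927284255674)) (np.float64(428.02563639281124), np.float64(199.7795286424152)) (np.float64(146.11188305013746), np.float64(279.9070123259875)) (np.float64(434.63855155555206), np.float64(208.30878583085286))
```

View pics/d8n.png

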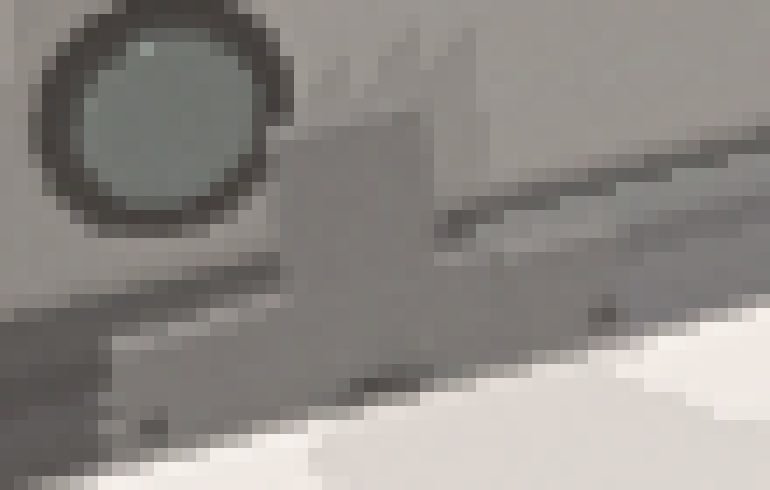

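Emit:
send_rows:
  deltas: "0 -0.3 0.9 0 0 0 0.3;-0.3 -0.9 0.9 0 0 0 0.3;-0.6 -0.9 0.5 0 0 0 0.3;-0.6 -0.9 0 0 0 0 0.3;-0.6 -0.9 0 0 0 0 0.3;-0.6 -0.9 0 0 0 0 0.3;-0.6 -0.9 0 0 0 0 0.3;-0.6 -0.9 0 0 0 0 0.3;-0.6 -0.9 0 0 0 0 0.3;-0.6 -0.9 0 0 0 0 0.3;-0.6 -0.9 0 0 0 0 0.3;-0.6 -0.9 0 0 0 0 0.3"

```text
time_s: 21.42
ee_pos: [0.469, 0.0478, 0.2638]
tcp_rot: [0.535, 0.463, -0.462, -0.535]
wrist_force: [0.7, -0.8, 0.6]
gripper_width: 0.296
```

Emit:
send_rows:
  deltas: "0 -0.9 0 0 0 0 0.3;0 -0.9 0 0 0 0 0.3;0 -0.9 0 0 0 0 0.3;0 -0.9 0 0 0 0 0.3;0 -0.9 0 0 0 0 0.3;0 -0.9 0 0 0 0 0.3;0 -0.9 0 0 0 0 0.3;0 -0.9 0 0 0 0 0.3;0 0 0 0 0 0 0.3;0 0 0 0 0 0 0.3"

```text
time_s: 22.25
ee_pos: [0.47, -0.0956, 0.2636]
tcp_rot: [-0.535, -0.462, 0.462, 0.536]
wrist_force: [0.1, -0.1, -0.3]
gripper_width: 0.298
```

Run:
```python
from h import *
st();snap('scene','s9.png');snap('side','d9.png');snap('wrist','w9.png')
crop('s9',330,270,450,380,6,'s9c.png')
d=np.load('pics/d9.npz')['pixels'][...,::-1]
cv2.imwrite('pics/d9n.png',cv2.resize(d[130:165,160:215],None,fx=14,fy=14,interpolation=cv2.INTER_NEAREST))
```

```text
t 22.25 x 14.99 n -357.11 z 263.6 | Fx 0.1 Fn -0.1 Fz -0.3 [ 0.0007  0.0445 -0.0513] 0.2975014488256043
```

View pics/s9c.png

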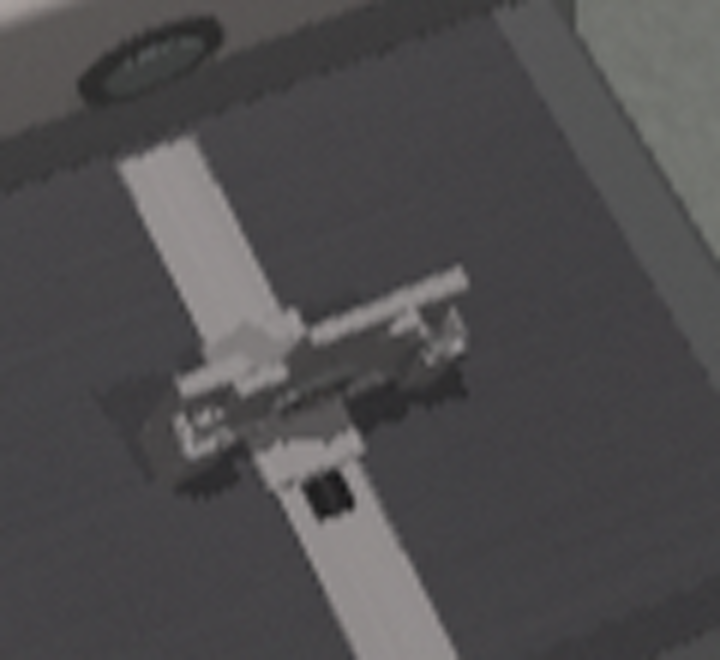

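View pics/d9n.png

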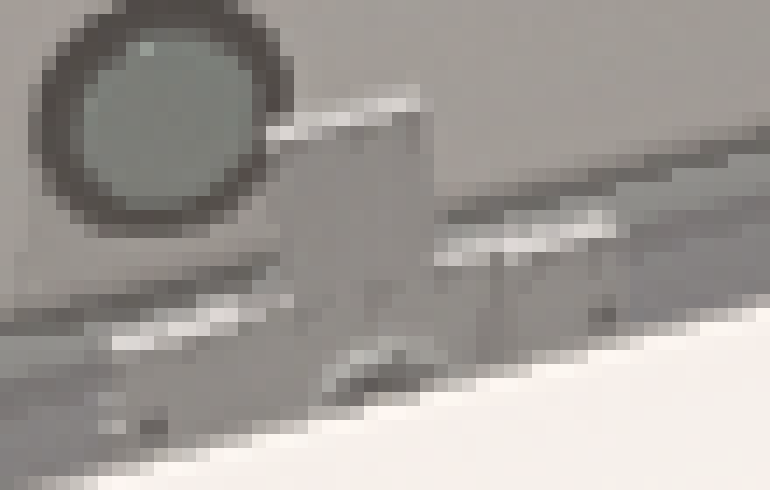

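```bash
python3 -c "
from h import *
print(ticket.close_job())"
```

```text
the job is handed in; nothing more can be done
None
```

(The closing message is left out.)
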